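# Feed one ferrite core onto the tester

### The arm

A 7-joint arm with a two-finger parallel gripper is mounted at the origin on the work surface. World frame = base frame: x ahead of the robot, y to its left, z up, the work surface at z = 0. Lengths are in mm, angles in rad, forces in N, time in s.
With the tool pointing down it reaches from about 400 to 900 mm from the base axis. Payload 5.6 kg.
Tool frame: the origin (TCP) lies midway between the tips of the shut fingers; the grasp point (between the pads) lies 19 mm behind it; z points along the fingers, y is the line along which they close (so a half turn about z gives the same grasp; the last joint's range is limited). The gripper opens to 92 mm and grips with 3 to 60 N. Pads are 20 mm wide; open, the fingers measure 128 mm over their backs; the gripper's body (75 mm by 189 mm) begins 69 mm behind the grasp point.
Start: joints at [1.238, 0.468, -0.012, 1.603, 0.006, 1.071, -0.056], TCP at [185.702, -622.915, 214.592] pointing down, gripper open.
Joint ranges: [-2.53, 2.53], [-0.31, 2.02], [-1.57, 1.55], [0.28, 2.44], [-1.29, 4.43], [0.15, 1.84], [-2.92, 2.92]. Speed limits (rad/s): [2.57, 2.57, 3.14, 3.14, 3.14, 3.14, 3.14].

### API

Orientations are given as a rotation vector (axis times angle).
In Python, from cell import robot, grip, kin, viewer gives the robot as it stands. Calls block until the motion is done:
- robot.movep(position, orientation): joint-space move of the TCP to a pose.
- robot.servo_line(position, feed=150, rotation=None): straight line of the TCP; rotation=None keeps the orientation; feed is the mean speed in mm/s.
- robot.goto_joints(angles): joint-space move.
- grip(opening, newtons=None): opening from 0.0 (shut) to 1.0 (fully open); newtons is the grip in N (None keeps the last); returns when the fingers have stopped.
- robot.hold(seconds).
- kin.ik(position, orientation): joint angles nearest the present ones, or None.
- robot.observe(): the state.
- viewer.read_camera(name): name is "side" or "top"; returns the picture (384x512x3 uint8, red, green, blue); there is no depth.
- viewer.camera_info(name): a dict with "camera_matrix" (3x3 intrinsics, pixels), "R" (3x3) and "t" (3): a world point X has camera coordinates R X + t. Camera axes: x right, y down, z forward; pixel columns grow to the right and rows downward; lengths in mm; the calibration is good to about 2 mm. A picture is of the moment at which its call begins. camera_info takes no time and is no camera call.
A pose or a line that the arm cannot do raises robot.IKError and nothing moves.
- robot.job_done(): hands the job in; it is judged then, once.
Trained networks look in the newest picture that a camera, given by its name, has taken for a name from the list of things; names that differ only in an ending like _2 or _b are one class to them, and where a whole thing is asked for, a point or a joint stands for the part that bears it (a point fixed in the world has none). Each returns a list of dicts, best first, with "confidence" (0 to 1); they miss things now and then, are a little off and sometimes report something else, mostly with a low value. They report only what shows in the picture. A call takes as long as a camera call. They do not tell look-alikes from the thing itself.
- viewer.silhouettes(name, camera): "mask" (384x512 bool, what is visible of it).
- viewer.pinpoint(name, camera): "at" ([x, y, z] in mm, in the coordinates of the camera as it stood for that picture, good to about 4 mm: a listed point, or the origin of a listed thing).
The state is a dict: "t": time; "joints": joint angles; "joint_velocities": joint speeds; "joint_torque": joint torques, N m; "tcp_pos": TCP position; "tcp_rot": TCP orientation; "contact_force": force on the tool from outside, world axes, zero at the start; "wrist_torque": the same for the moment, N m; "grip_width": opening from 0.0 (shut) to 1.0 (fully open); "grip_force": force on a finger pad.
Only numpy, scipy, OpenCV 4.12 (cv2) and the standard library are available. Lean on these libraries where they do the work, as an engineer would, in place of code of your own. Each camera call takes 0.05 s, during which the arm holds its last target. There are 200 camera calls.

### The job

Press the plunger of the core feeder fully in once with the fingertips, so that the bottom core comes out of the magazine into the cross channel, and let the plunger spring all the way back out. Then nudge that core along the channel with the fingers, flat and without lifting it, until it lies centred on the round plate of the tester that stands at one end of the channel, and take the hand away. Feed only this one core, and leave the other cores and everything else on the bench alone.

Things in the scene. Friction and masses are not known exactly. Their poses are not given: they have to be found in the camera images.
- feeder: Core feeder, fixed. Origin on the bench under the magazine axis; x runs from the plunger (-x, nearer the robot) through the magazine to the cross channel (+x), y along the channel, z up. The magazine is a square tube, 46 mm outside, top 68 mm above the bench; four cores are stacked in it on a floor 8 mm above the bench, the top one sticking out 4 mm.
- channel (a point): Middle of the cross channel's floor, 8 mm above the bench, at feeder x = 44.5 mm, y = 0, before the mouth where the core comes out. Channel 43 mm wide in x, from y = -66 to +66 mm, between rails with tops 14 mm above the bench; the near rail has a 42 mm gap at the mouth. One end (+y or -y, it varies) is carried on by the tester, the other is closed by the carton.
- plunger (a joint): Plunger travel in m along feeder +x: 0 = out, 0.046 = fully in at its stop. A spring drives it out: 4 N at rest, 9 N fully in. Fully in, it has slid the bottom core into the channel, core centre then 43 to 48 mm from the magazine axis (feeder x), near y = 0. When it has sprung back the other cores drop one place.
- plunger_face (a point): Centre of the outer face of the plunger's black push plate: upright, 44 x 44 mm, from 8 to 52 mm above the bench, looking to feeder -x (to the robot). Plate 8 mm thick; pushed along feeder +x; 79 mm from the magazine axis when out. At least 50 mm of free bench before it.
- carton: Open cardboard carton of parts, fixed, 90 (feeder x) x 66 (y) x 40 mm high, standing at the channel end opposite the tester. Origin under its centre.
- core1_center (a point): Centre of the bottom core of the stack, the one to be fed: a dark grey ferrite disc 36 mm in diameter and 16 mm high with a small centre hole, axis upright, about 70 g.
- core2_center (a point): Centre of the second core from the bottom in the magazine, the same as the first; drops 16 mm when the first is fed, and must not be fed.
- core3_center (a point): Centre of the third core in the magazine.
- core4_center (a point): Centre of the top core in the magazine.
- plate (a point): Centre of the tester's round steel plate, 40 mm in diameter, level in a floor 6.5 mm above the bench, 1.5 mm below the channel floor, at feeder x = 44.5, y = +100 or -100 mm. There the channel runs on 68 mm, 43 mm wide, rail tops 14 mm above the bench, outer end open, no stop. Tester fixed; its grey box, 70 x 68 x 45 mm high, is beside the plate on the robot's side.
- heatsink: Bystander: loose finned aluminium heat sink 30 x 45 x 30 mm, beyond the channel. Origin under its centre.
- spare_center (a point): Bystander: centre of a spare core, the same as those in the feeder, lying on the bench beyond the channel.
- filmcap: Bystander: yellow film capacitor 28 x 12 x 22 mm on the bench beside the plunger, on the feeder's +y side. Origin under its centre.
- meter: Bystander: handheld multimeter lying flat, 150 x 75 x 40 mm. Origin under its centre.
- torch: Bystander: black torch standing on end, 46 mm in diameter, 150 mm high. Origin under its centre.
- driver: Bystander: screwdriver lying on the bench, about 200 mm long, black handle.
- jar: Bystander: white jar 60 mm in diameter, 75 mm high. Origin under its centre.
- core1: The bottom core again: its origin is the centre of its underside.
Mind the look-alikes: they are no part of the job. Leave any green look-alike of the part that bears plate alone.

How it is judged (in metres and radians):
On the way, in this order (a step that is already met when the one before it is completed fails the run):
1. the plunger is pressed fully in and the bottom core is out in the channel (value of joint plunger above 0.042 m and x of core1_center in the frame of feeder above 0.038 m).
2. the plunger has sprung back out, with the core still off the tester's plate (value of joint plunger below 0.004 m and horizontal distance between core1_center and plate above 0.04 m), for 0.1 s.
At the end, for the whole second after the job is handed in: The fed core lies flat and at rest on the tester with its centre within 12 mm of the plate's centre; the plunger is fully out (within 4 mm); the second core has dropped to the bottom of the magazine and lies within 6 mm of its axis (horizontal distance between core1_center and plate below 0.012 m and height (world z) of core1_center below 0.019 m and angle between core1_center's own z axis and vertical below 0.1 rad and linear speed of core1 below 0.01 m/s and value of joint plunger below 0.004 m and height (world z) of core2_center below 0.022 m and horizontal distance between core2_center and feeder below 0.006 m); the robot touches nothing.
It fails at once if the fed core is lifted more than about 15 mm (height (world z) of core1_center above 0.031 m).
It fails at once if the fed core is tipped over (angle between core1_center's own z axis and vertical above 0.7 rad).
It fails at once if the plunger is pressed a second time, after the core has been moved along (value of joint plunger above 0.02 m and (y of core1_center in the frame of feeder above 0.03 m or y of core1_center in the frame of feeder below -0.03 m)).
It fails at once if another core is fed or taken out of the magazine (distance of any of core2_center, core3_center, core4_center from where it was at the start of the episode above 0.028 m).
It fails at once if a bystander (heat sink, spare core, capacitor, multimeter, torch, screwdriver, jar) is moved more than 25 mm (distance of any of heatsink, spare_center, filmcap, meter, torch, driver, jar from where it was at the start of the episode above 0.025 m).
It also fails if it takes over 48 s, if anything falls off the work surface, if the arm or the gripper's body presses on something with over 40 N, if the wrist force passes 120 N, or if a joint passes its speed limit or range.

## Working session

There is one attempt and no reset: what is moved stays moved. The work goes in short steps, each a Python script; the robot and the scene stay as the last script left them, time stands still between calls to the robot, and variables do not carry over. Pictures are saved under pics/ and viewed, at most 10 in all, crops included, and the job is handed in when it is done.

```bash
ls; mkdir -p pics
cat > h.py <<'E'
from cell import robot, grip, kin, viewer
import numpy as np, cv2
def w(cam,p):
    i=viewer.camera_info(cam); return np.array(i["R"]).T@(np.array(p)-np.array(i["t"]))
def ray(cam,u,v,z):
    i=viewer.camera_info(cam);R=np.array(i["R"]);K=np.array(i["camera_matrix"])
    c=-R.T@np.array(i["t"]);d=R.T@np.linalg.solve(K,[u,v,1]);return c+d*(z-c[2])/d[2]
def px(cam,X):
    i=viewer.camera_info(cam);p=np.array(i["camera_matrix"])@(np.array(i["R"])@np.array(X)+np.array(i["t"]));return p[:2]/p[2]
def save(cam,n,crop=None,s=1.5):
    im=viewer.read_camera(cam)[:,:,::-1]
    if crop: a,b,c,d=crop; im=im[b:d,a:c]
    cv2.imwrite('pics/'+n,cv2.resize(im,None,fx=s,fy=s,interpolation=cv2.INTER_CUBIC))
E
python3 - <<'E'
from h import *
np.set_printoptions(precision=1,suppress=True)
for c in ("top","side"):
    save(c,c+"0.png")
    for n in ["feeder","channel","plunger_face","plate","carton","core4_center","filmcap","torch","jar","meter","spare_center","heatsink"]:
        for r in viewer.pinpoint(n,c)[:3]: 
            X=w(c,r["at"]); print(c,n,round(r["confidence"],2),X,px(c,X))
print(robot.observe())
E
```

```text
pics
top feeder 0.92 [550.1  56.5   0.8] [247.4 200. ]
top feeder 0.21 [660.1  90.1   4.8] [239.3 171.9]
top channel 0.6 [587.5  49.7   6.8] [249.3 190.2]
top plunger_face 0.7 [466.8  59.9  31.3] [245.8 220.5]
top plunger_face 0.61 [589.1  51.4   3.3] [248.9 190. ]
top plate 0.87 [ 763.  -102.     3.8] [288.6 147.2]
top plate 0.83 [588.2 -50.4   4.9] [275.3 190.4]
top carton 0.77 [594.2 151.7   4.1] [222.9 188.3]
top core4_center 0.53 [545.   57.8  62. ] [246.5 198.4]
top filmcap 0.72 [646.8   7.7  -2.4] [260.4 175.9]
top filmcap 0.6 [515.2  97.5   1.4] [236.5 208.8]
top torch 0.66 [625.3 381.7   0.6] [164.1 180. ]
top jar 0.51 [ 612.8 -406.4   -0.9] [367.1 185.6]
top meter 0.61 [396.5 448.6  -1.3] [142.7 238.9]
top spare_center 0.64 [661.3  91.6   7.2] [238.9 171.4]
side feeder 0.58 [549.8  55.7  -1.5] [245.7 190.5]
side channel 0.69 [589.6  54.2   8.9] [257.3 182.6]
side plunger_face 0.77 [468.7  58.9  27.9] [220.3 196.2]
side plate 0.85 [ 765.9 -101.7    4.4] [337.9 191.9]
side plate 0.62 [589.1 -44.5   4.6] [276.4 206.3]
side carton 0.62 [601.2 149.9  -3.4] [243.5 163.3]
side core4_center 0.55 [548.4  59.1  61.2] [243.8 176.3]
side filmcap 0.61 [513.9 101.    2.7] [227.1 184.9]
side torch 0.76 [627.5 374.9   1. ] [214.6 117.5]
side jar 0.69 [ 614.  -407.8   -1.2] [371.3 305.6]
side meter 0.93 [396.1 455.3   1.1] [141.4 130.8]
side meter 0.59 [588.8 -46.5   3.6] [276.6 207.1]
side spare_center 0.52 [667.9 100.   11. ] [270.5 161.2]
side spare_center 0.35 [601.  150.1  -0.4] [243.4 162.7]
{'t': 1.3, 'joints': array([ 1.2,  0.5, -0. ,  1.6,  0. ,  1.1, -0.1]), 'joint_velocities': array([-0.,  0., -0.,  0.,  0., -0., -0.]), 'joint_torque': array([ -0. , -52. ,  -0. , -24.4,  -0.1,   0. ,  -0. ]), 'tcp_pos': array([ 185.7, -622.9,  214.6]), 'tcp_rot': array([ 3.1,  0.5, -0. ]), 'contact_force': array([-0.3, -0.2,  0.3]), 'wrist_torque': array([ 0. , -0.1,  0. ]), 'grip_force': 0.0, 'grip_width': 1.0038196231238155}
```

View crops.

Run:
```python
import cv2
a=cv2.imread('pics/top0.png');b=cv2.imread('pics/side0.png')
f=lambda i:cv2.resize(i[int(125*1.5):int(245*1.5),int(190*1.5):int(310*1.5)] ,(580,580),interpolation=2)
cv2.imwrite('pics/ct.png',f(a))
cv2.imwrite('pics/cs.png',cv2.resize(b[210:380,290:545],(795,530),interpolation=2))
```

```text
(no output)
```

View pics/ct.png

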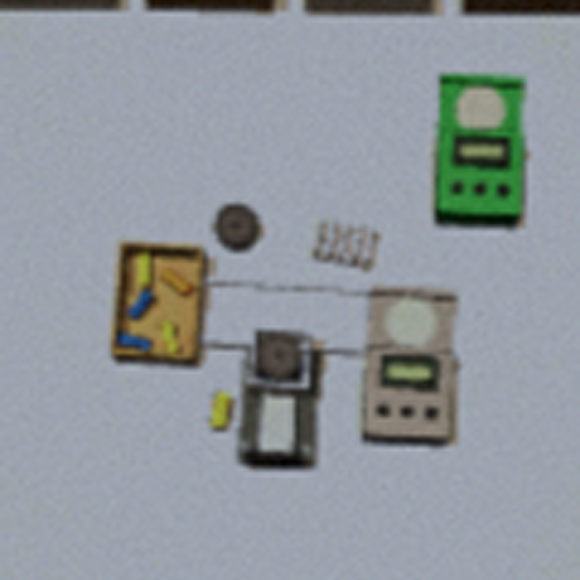

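View pics/cs.png

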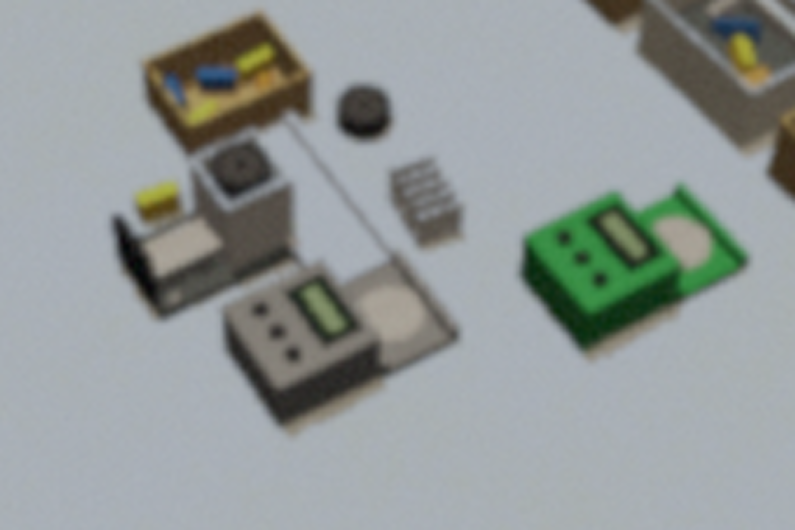

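View pics/top0.png

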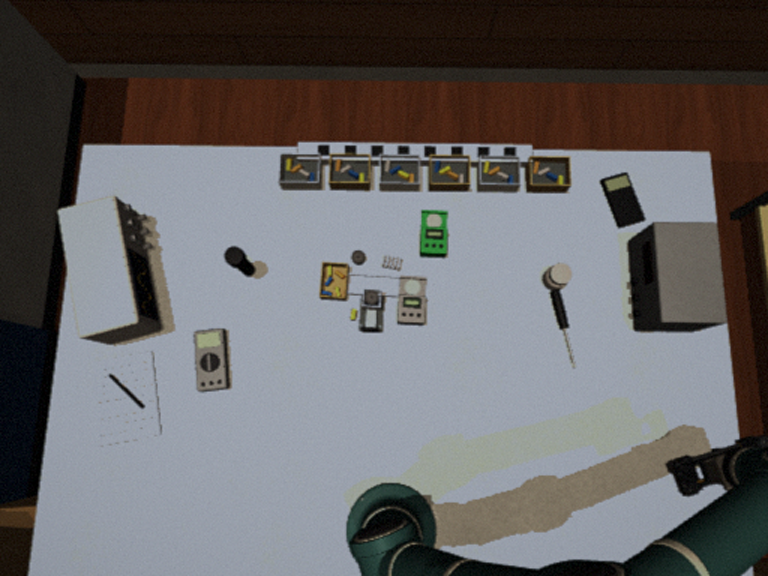

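The grey tester at top px (275,190), which adjoins the channel at its -y end, fits the description. The green one at (289,147) stands apart and is the look-alike, and the crops confirm this. Next I fit the feeder pose from all the points and press the plunger.

```bash
cat >> h.py <<'E'
from scipy.spatial.transform import Rotation as Ro
M=np.array([[0,0],[0,0],[44.5,0],[44.5,0],[-79,0],[-79,0],[44.5,-100],[44.5,-100],[0,0],[0,0]],float)
W=np.array([[550.1,56.5],[549.8,55.7],[587.5,49.7],[589.6,54.2],[466.8,59.9],[468.7,58.9],[588.2,-50.4],[589.1,-44.5],[545,57.8],[548.4,59.1]])
m0,w0=M.mean(0),W.mean(0);H=((M-m0).T)@(W-w0)
yaw=np.arctan2(H[0,1]-H[1,0],H[0,0]+H[1,1])
A=np.array([[np.cos(yaw),-np.sin(yaw)],[np.sin(yaw),np.cos(yaw)]])
o=w0-A@m0
def F(x,y,z): return np.append(o+A@[x,y],z)
def Fi(X): return A.T@(np.asarray(X)[:2]-o)
def rot(a=0): # tool x along feeder x turned by a
    return (Ro.from_euler('z',yaw+a)*Ro.from_euler('x',np.pi)).as_rotvec()
def fc():
    f=robot.observe()["contact_force"]; return np.append(A.T@f[:2],f[2])
np.set_printoptions(precision=1,suppress=True)
E
python3 - <<'E'
from h import *
print(np.degrees(yaw),o,'\n',W-np.array([F(*m,0)[:2] for m in M]))
print(Fi([597.7,150.8]),Fi([514.5,99]),Fi([664.6,96]))
for a in(0,np.pi/2,-np.pi/2,np.pi): print(a,kin.ik(F(-105,0,60),rot(a)),kin.ik(F(50,40,60),rot(a)))
E
```

```text
-2.5589524690775187 [547.2  55.8] 
 [[ 2.9  0.7]
 [ 2.6 -0.1]
 [-4.2 -4.1]
 [-2.1  0.4]
 [-1.5  0.6]
 [ 0.4 -0.4]
 [ 1.  -4.3]
 [ 1.9  1.6]
 [-2.2  2. ]
 [ 1.2  3.3]]
[46.2 97.2] [-34.6  41.7] [115.5  45.4]
0 [ 0.2  0.4 -0.5  2.2  0.4  0.6 -2.2] [ 0.1  0.6 -0.4  1.8  0.4  0.8 -2.1]
1.5707963267948966 [ 0.5  0.5 -0.8  2.2  0.6  0.7 -0.8] [ 0.2  0.7 -0.6  1.8  0.5  0.8 -0.7]
-1.5707963267948966 [ 0.8  0.9 -1.3  2.1  1.1  1.1  2. ] [ 0.6  1.1 -1.3  1.8  1.2  1.3  2.1]
3.141592653589793 [ 0.5  0.6 -0.9  2.2  0.7  0.7  0.7] [ 0.4  0.8 -0.8  1.8  0.7  0.9  0.8]
```

Run:
```python
from h import *
grip(0.0,20)
robot.movep(F(-112,-1,120),rot(np.pi))
robot.servo_line(F(-112,-1,27))
print(robot.observe()["t"],fc(),robot.observe()["grip_width"])
for x in np.arange(-100,-30,3.):
    robot.servo_line(F(x,-1,27),feed=60)
    f=fc(); p=Fi(robot.observe()["tcp_pos"]); print(x,p,f)
    if f[0]<-16: break
robot.hold(0.2); print(fc(),robot.observe()["t"])
save("side","s1.png",(180,125,310,225),6);
```

```text
6.0083 [-0.8 -0.1 -1. ] 0.0015807370299071944
-100.0 [-99.2  -1. ] [-0.4  0.  -0.3]
-97.0 [-96.9  -1. ] [-0.4 -0.4  0.6]
-94.0 [-93.8  -1. ] [-0.2 -0.6  0.9]
-91.0 [-90.8  -1. ] [-0.8 -0.2 -0.3]
-88.0 [-88.3  -1. ] [-0.4  0.2 -0.5]
-85.0 [-85.9  -1. ] [-4.1 -0.3  2.5]
-82.0 [-83.5  -1. ] [-6.8 -0.4  3.7]
-79.0 [-81.  -1.] [-8.4 -0.6  4.7]
-76.0 [-78.3  -1.1] [-8.9 -0.6  5.6]
-73.0 [-75.5  -1.1] [-8.7 -0.6  6.4]
-70.0 [-72.8  -1.1] [-8.8 -0.1  7.8]
-67.0 [-70.   -1.1] [-11.   -0.    6.6]
-64.0 [-67.3  -1.1] [-11.4  -0.8   8.9]
-61.0 [-64.5  -1.1] [-11.9  -0.3   9.4]
-58.0 [-60.8  -1.1] [-8.6 -0.9  6. ]
-55.0 [-57.1  -1.1] [-8.3 -0.4  5.2]
-52.0 [-54.1  -1.1] [-8.8  0.1  5.1]
-49.0 [-51.2  -1.2] [-8.6 -1.1  5.5]
-46.0 [-48.2  -1.2] [-7.7 -0.8  5. ]
-43.0 [-45.4  -1.2] [-9.3 -0.3  5.7]
-40.0 [-42.5  -1.2] [-9.  -0.1  6.8]
-37.0 [-42.2  -1.2] [-16.7  -1.7  13.8]
[-16.4  -1.7  12.9] 11.8083
```

View pics/s1.png

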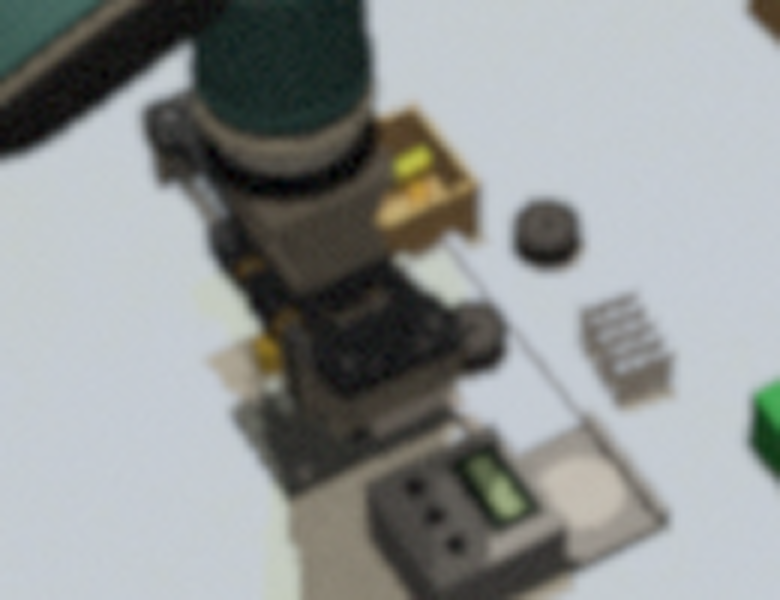

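The picture shows the core out in the channel at crop (478,338). The travel from contact to the stop was 46 mm, with the force rising at the end. Now release and check.

Run:
```python
from h import *
robot.servo_line(F(-112,-1,27),feed=80)
robot.servo_line(F(-112,-1,130),feed=200)
robot.movep(F(51,43,130),rot(np.pi/2))
print(robot.observe()["t"])
save("side","s2.png",(180,125,310,225),6)
for c in("side","top"):
    for n in("core1_center","plunger_face","plate"):
        for r in viewer.pinpoint(n,c)[:4]: X=w(c,r["at"]);print(c,n,round(r["confidence"],2),X,Fi(X))
```

```text
14.8
side core1_center 0.57 [589.5  56.5  16.7] [42.2  2.6]
side plunger_face 0.54 [468.6  57.3  30.1] [-78.6  -2. ]
side plate 0.73 [589.4 -43.6   5.9] [ 46.6 -97.3]
side plate 0.63 [766.  -99.4   4.8] [ 225.4 -145.2]
side plate 0.52 [ 488.1 -428.7   -1.1] [ -37.4 -486.6]
top plunger_face 0.7 [466.8  59.9  31.3] [-80.5   0.6]
top plunger_face 0.61 [589.1  51.4   3.3] [42.  -2.5]
top plate 0.87 [ 763.  -102.     3.8] [ 222.6 -147.9]
top plate 0.83 [588.2 -50.4   4.9] [  45.7 -104.2]
```

View pics/s2.png

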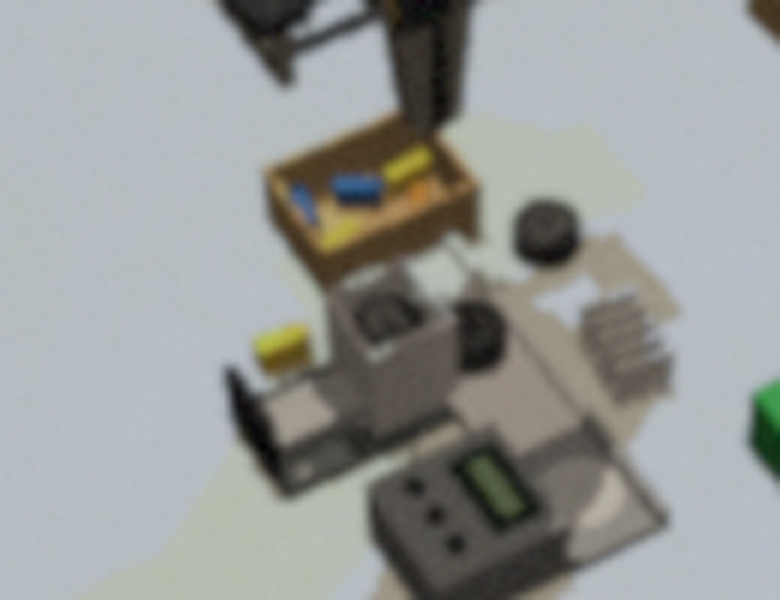

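The plunger is back out and the stack has dropped. The core lies in the channel at crop (478,335). Next, the push.

Run:
```python
from h import *
robot.servo_line(F(50,43,17),feed=120); print(fc())
for y in [33,20,0,-20,-40,-55,-64,-68]:
    robot.servo_line(F(50,y,17),feed=60)
    s=robot.observe(); print(y,Fi(s["tcp_pos"]),s["tcp_pos"][2],fc(),s["t"])
save("side","s3.png",(180,125,310,225),6)
for c in("side","top"):
    if c=="top": viewer.read_camera("top")
    for n in("core1_center","plate"):
        for r in viewer.pinpoint(n,c)[:3]: X=w(c,r["at"]);print(c,n,round(r["confidence"],2),X,Fi(X))
```

```text
[1.3 0.  0. ]
33 [50.4 31.9] 17.35215281956938 [-0.6  0.8  0.7] 16.5583
20 [50.  19.2] 16.944846573653987 [-0.1 -0.1  0.3] 16.925
0 [50.  -0.7] 16.950764038722305 [ 0.6  0.3 -0.9] 17.4083
-20 [ 50.  -20.7] 16.94907927424698 [ 0.3 -0.4  0.4] 17.8917
-40 [ 49.4 -41.2] 16.730534094330853 [-0.  -0.7  0. ] 18.375
-55 [ 49.7 -56. ] 16.77794282977855 [-0.2 -0.3 -0.4] 18.775
-64 [ 49.9 -64.7] 16.915197219908247 [-0.   0.7  0.6] 19.075
-68 [ 50.1 -68.2] 17.059266583967815 [ 0.8  1.  -0. ] 19.325
side core1_center 0.53 [583.  -42.8  12.8] [ 40.1 -96.8]
side plate 0.97 [586.5 -46.9   5. ] [  43.8 -100.8]
side plate 0.85 [763.4 -99.7   2. ] [ 222.9 -145.6]
top core1_center 0.61 [662.3  90.2   5.5] [113.4  39.5]
top core1_center 0.57 [625.8 379.3   3.5] [ 64.  326.7]
top plate 0.66 [ 766.5 -100.9    4.2] [ 226.1 -146.7]
top plate 0.5 [582.6 -48.    6.7] [  40.  -102.1]
```

View pics/s3.png

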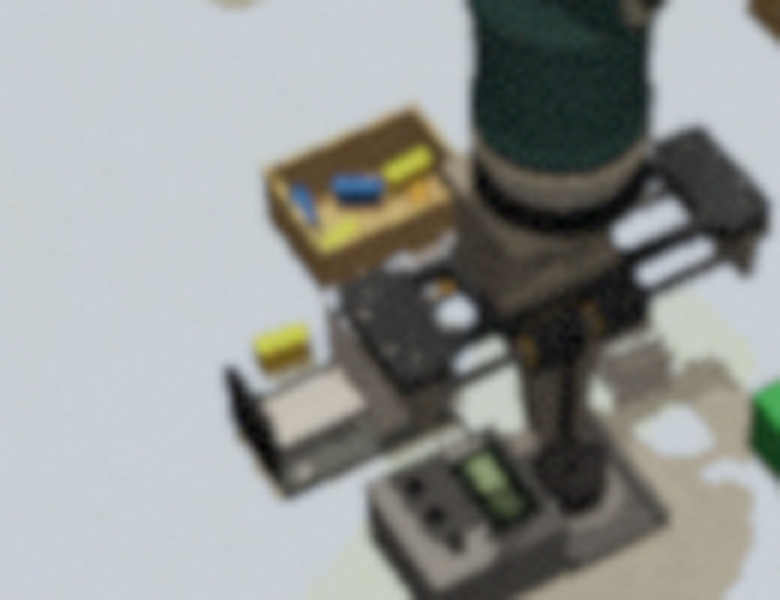

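The core is on the plate at crop (572,480), about 4 mm short of centre, which matches the finger geometry. I push 3.5 mm further, back off and check.

Run:
```python
from h import *
robot.servo_line(F(50,-71.7,17),feed=40);robot.hold(.2);print(Fi(robot.observe()["tcp_pos"]))
robot.servo_line(F(50,-50,17),feed=80)
robot.servo_line(F(50,-50,150),feed=200)
robot.movep(F(-150,-250,250),rot(np.pi/2)); print(robot.observe()["t"],fc())
save("side","s4.png",(180,125,310,225),6)
for c in("side","top"):
    if c=="top": save("top","t4.png",(190,125,310,245),4.8)
    for n in("core1_center","plate","plunger_face"):
        for r in viewer.pinpoint(n,c)[:3]: X=w(c,r["at"]);print(c,n,round(r["confidence"],2),X,Fi(X))
a=cv2.imread('pics/s4.png')[300:560,330:700];b=cv2.imread('pics/t4.png')[240:460,220:480]
cv2.imwrite('pics/f4.png',np.hstack([cv2.resize(a,(400,400)),cv2.resize(b,(400,400))]))
```

```text
[ 50.  -71.8]
22.4667 [-0.2  0.   1.2]
side core1_center 0.69 [584.4 -41.5  13.2] [ 41.5 -95.5]
side plate 0.74 [ 764.3 -103.2    3.9] [ 224.  -149.2]
side plate 0.69 [590.1 -46.5   5.3] [  47.4 -100.2]
side plunger_face 0.49 [ 487.9 -429.6   -4.4] [ -37.6 -487.5]
side plunger_face 0.35 [667.6  98.7   9.7] [118.4  48.2]
top core1_center 0.66 [578.8 -46.   10.7] [  36.1 -100.3]
top core1_center 0.52 [ 612.8 -408.2    2.1] [  86.2 -460.6]
top plate 0.88 [ 764.5 -102.8    4.1] [ 224.2 -148.7]
top plate 0.72 [583.3 -50.7   4.5] [  40.8 -104.7]
top plate 0.3 [544.4  58.1  48.4] [-2.9  2.2]
top plunger_face 0.48 [470.4  61.1  27.2] [-76.9   1.9]
```

View pics/f4.png

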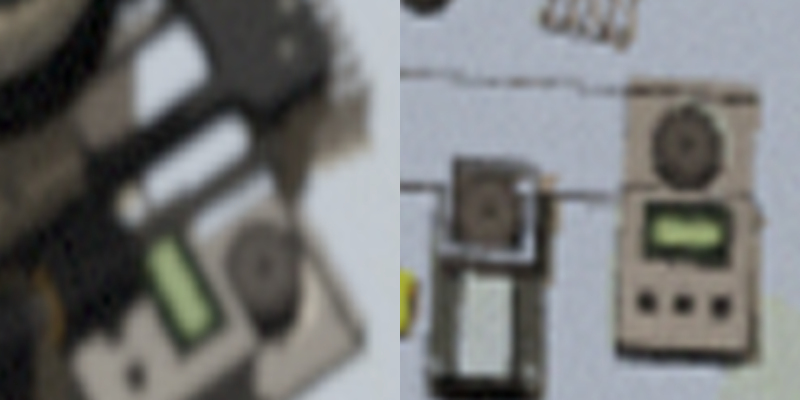

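In the top view the core lies flat on the plate at (687,147). The tester's centreline is at about 692, so the core is roughly 3 mm off, within tolerance. The plunger is out and the hand is clear.

```bash
python3 -c "
from h import *
print(robot.job_done())"
```

```text
the job is handed in; nothing more can be done
None
```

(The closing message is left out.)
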